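# Reset the gap of a plate holder

### The job

Reset the jaw gap of the plate holder: slide the metal carrier plate straight up out of the holder's slot and stand it upright, fully home, in any slot of the white rack. Then screw the holder's knurled cap nut down (clockwise seen from above) until it bottoms out, back it off a quarter turn, and finish still gripping the nut there, with the plate left in the rack and the other things on the worktop left alone.

Things in the scene. Friction and masses are not known exactly. Their poses are not given: they have to be found in the camera images.
- holder: Grey plate holder screwed to the worktop; it cannot move. Base 120 (its x) x 150 (its y) x 12 mm, origin at the centre of the underside. On its +y side a slot along x between a fixed wall and a sliding metal jaw, both 44 mm high; on its -y side a housing 78 x 88 mm, top at z = 40 mm, with a neck 36 mm across that carries the knurled cap nut (axis at x = 0, y = -28 mm).
- slot (a point): Middle of the slot's floor, 12 mm above the worktop; at x = 0, y = +48 mm in the holder's frame, same axes. Slot 86 mm long (x); fixed wall face 6 mm away on the +y side. The jaw on the -y side is driven by the nut, 1.6 mm per rad: slot 10 to 12.3 mm wide at the start, 7 mm with the nut bottomed, so the 8 mm plate must be out first.
- nut: Steel knurled cap nut, 48 mm diameter, 38 mm high, on the holder's neck, axis upright. Origin on the axis at its underside, 52 mm above the worktop when bottomed and 0.8 mm higher per rad. Its x axis turns with it, to a small dark index bar on its top. Grip it at half height or above, fingertips down to its underside. About 0.1 N m of friction; it stays where it is left.
- nut_turn (a joint): Turn of the cap nut in rad: 0 bottomed out (hard stop), growing as it is backed off counter-clockwise seen from above (right-hand thread). Starts between 2.0 and 3.3; a quarter turn from the stop is 1.57. It may be regripped as often as needed.
- plate: Loose flat aluminium carrier plate, 80 wide (its x) x 8 thick (its y) x 130 mm high (its z), about 0.16 kg, with three round marks on each face. Origin at the centre of its lower edge face. It starts upright in the holder's slot, on the slot floor (12 mm above the worktop), close to the fixed wall, its axes parallel to the holder's. Grip it across its thickness near the top edge.
- rack: White draining rack fixed to the worktop, base 112 (its x) x 106 (its y) x 8 mm, origin at the centre of its underside. Three open-ended slots run along its x, centred at y = -28, 0 and +28 mm, each 14 mm wide, between bars 100 mm long and 14 mm thick; slot floor at z = 8 mm, bar tops at z = 48 mm.
- tweezers: Bystander: tweezers 144 mm long, 9 mm high, lying flat. Origin at the centre of its underside.
- white_cup: Bystander: sample cup with a white lid, 58 mm in diameter, 72 mm high. Origin at the centre of its underside.
- pen: Bystander: marker pen 135 mm long, 16 mm high, lying flat. Origin at the centre of its underside.
- petri: Bystander: petri dish 95 mm in diameter, 16 mm high. Origin at the centre of its underside.
- spice_jar: Bystander: upright spice jar, 45 mm in diameter, 106 mm high. Origin at the centre of its underside.
Not all that is in view belongs to the job. What is shaped like the holder but brown is not meant.

How it is judged:
On the way, in this order (a step that is already met when the one before it is completed fails the run):
1. the plate is out of the holder and stands in a slot of the rack, let go (z of plate in the frame of rack between 0 and 0.018 m and x of plate in the frame of rack between -0.035 and 0.035 m and y of plate in the frame of rack between -0.045 and 0.045 m and angle between plate's own z axis and vertical below 0.3 rad and contact force between the fingers and plate below 0.3 N), for 0.2 s.
2. the nut is screwed down to its stop (value of joint nut_turn below 0.08 rad), for 0.1 s.
At the end, for the whole second after the job is handed in: The plate stands let go in a slot of the rack, foot on the slot floor (within 10 mm), leaning less than 0.3 rad, within 35 mm of the middle of the slot's length; the nut, having been at its stop, stands backed off 1.57 +- 0.25 rad, still, and the fingers hold it with more than 3 N (all of step 1 and value of joint nut_turn between 1.32 and 1.82 rad and velocity of joint nut_turn between -0.05 and 0.05 rad/s and contact force between the fingers and nut above 3 N); the arm keeps its last pose, push and grip.
It fails at once if the tweezers is pushed more than 30 mm (distance of tweezers from where it was at the start of the episode above 0.03 m).
It fails at once if the white-lidded sample cup is pushed more than 30 mm (distance of white_cup from where it was at the start of the episode above 0.03 m).
It fails at once if the marker pen is pushed more than 30 mm (distance of pen from where it was at the start of the episode above 0.03 m).
It fails at once if the petri dish is pushed more than 30 mm (distance of petri from where it was at the start of the episode above 0.03 m).
It fails at once if the spice jar is pushed more than 30 mm (distance of spice_jar from where it was at the start of the episode above 0.03 m).
It also fails if it takes over 64 s, if anything falls off the work surface, if the arm or the gripper's body presses on something with over 40 N, if the wrist force passes 120 N, or if a joint passes its speed limit or range.

### The arm

A 6-joint arm with a two-finger parallel gripper is mounted at the origin on a cart in front of the work surface, level with it; the furniture and walls round the work are solid. World frame = base frame: x ahead of the robot, y to its left, z up, the work surface at z = 0. Lengths are in m, angles in rad, forces in N, time in s.
With the tool pointing down it reaches from about 0.4 to 0.825 m from the base axis. Payload 7 kg.
Tool frame: the origin (TCP) lies at the very end of the fingers, on their centre line; the grasp point (between the pads) lies 19 mm behind it; z points along the fingers, y is the line along which they close (so a half turn about z gives the same grasp; the last joint's range is limited). The gripper opens to 88 mm and grips with 3 to 60 N. Pads are 19 mm wide; open, the fingers measure 130 mm over their backs; the gripper's body (78 mm by 193 mm) begins 47 mm behind the grasp point.
Start: joints at [1.481, 0.359, 0.012, 0, -1.224, -0.288], TCP at [0.249, 0.627, 0.189] pointing down, gripper open.
Joint ranges: [-3.07, 3.07], [-1.43, 2.12], [-1.02, 1.25], [-3.03, 1.67], [-3.05, -0], [-3.03, 3.03]. Speed limits (rad/s): [2.39, 2.39, 3.01, 3.14, 3.14, 3.14].

### API

Orientations are given as [roll, pitch, yaw] about the fixed x, y, z axes, in that order (R = Rz(yaw) Ry(pitch) Rx(roll)).
In Python, from station import arm gives the robot as it stands. The module is installed in compiled form; this text tells all that it offers.
- The arm moves only by the shell command python3 -m crank 'ROWS' [FORCE]. ROWS is JSON, a list of rows, each an object of numbers: "dx", "dy", "dz": the shift along the world's x, y, z in m; "twist": the turn about the world's z in degrees; "grip": the opening, from -1 (shut) to 1 (fully open). A call has exactly 5 rows; each row is the pose to reach, as a shift and turn from the pose commanded when the call began; what a row does not reach only later rows make up. A row lasts 1/12 s, in which the tool goes at most 41.7 mm and 7.16 degrees, less where a joint would pass 70% of its speed; a pose out of reach is approached as far as the arm can. A call with a gripper value outside its range is refused whole. The fingers move at their own pace and stop on an object; FORCE is the grip in N (left out, the last holds). Time passes only in rows, so rows that repeat a pose let the fingers close, or fill a call up. It gives the time, the measured TCP pose, the force, the opening and the grip force at its end, in the units of the state.
- arm.get_state(): the state, without advancing time (a new reading comes with each control period).
- arm.grab_frame(name): name is "scene" or "top"; returns the picture (420x560x3 uint8, red, green, blue); there is no depth.
- arm.get_calibration(name): a dict with "fx", "fy", "cx", "cy" (pixels), "k1" (the pictures are not rectified: a ray, as slopes to the right and down, at radius r is drawn at 1 + k1 r^2 times it, then the intrinsics apply), "cam_to_world" (4x4, takes a point from camera to world coordinates). Camera axes: x right, y down, z forward; pixel columns grow to the right and rows downward; lengths in m; the calibration is good to about 2 mm. A picture is of the moment at which its call begins. get_calibration takes no time and is no camera call.
- arm.job_done(): hands the job in; it is judged then, once.
The state is a dict: "t": time; "q": joint angles; "qd": joint speeds; "joint_efforts": joint torques, N m; "eef_pos": TCP position; "ee_rot": TCP orientation; "force": force on the tool from outside, world axes, zero at the start; "moment": the same for the moment, N m; "width": finger opening in m; "gripper_force": force on a finger pad.
Only numpy, scipy, OpenCV 4.12 (cv2) and the standard library are available. Lean on these libraries where they do the work, as an engineer would, in place of code of your own. Each camera call takes 0.05 s, during which the arm holds its last target. There are 200 camera calls.

## Working session

There is one attempt and no reset: what is moved stays moved. The work goes in short steps, Python scripts to look and compute and a shell command to move; the robot and the scene stay as the last step left them, time stands still between calls to the robot, and variables do not carry over. Pictures are saved under pics/ and viewed, at most 10 in all, crops included, and the job is handed in when it is done.

```bash
mkdir -p pics; python3 - <<'E'
from station import arm
import cv2,numpy as np
for n in("scene","top"):
    f=arm.grab_frame(n); cv2.imwrite(f"pics/{n}0.png",cv2.cvtColor(f,cv2.COLOR_RGB2BGR))
    c=arm.get_calibration(n); print({k:np.round(v,4).tolist() for k,v in c.items()})
print(arm.get_state())
E
```

```text
{'fx': 391.6404, 'fy': 391.6404, 'cx': 280.9866, 'cy': 212.2593, 'k1': 0.0394, 'cam_to_world': [[0.7177, -0.2928, 0.6318, -0.2663], [-0.6959, -0.2709, 0.6651, -0.8786], [-0.0236, -0.917, -0.3982, 0.5811], [0.0, 0.0, 0.0, 1.0]]}
{'fx': 429.7922, 'fy': 429.7922, 'cx': 281.1245, 'cy': 208.0261, 'k1': -0.0261, 'cam_to_world': [[0.0089, -0.9911, 0.1329, 0.3786], [-0.9999, -0.0097, -0.0049, -0.022], [0.0061, -0.1329, -0.9911, 1.3155], [0.0, 0.0, 0.0, 1.0]]}
{'t': 0.1, 'q': array([ 1.48111906e+00,  3.59317130e-01,  1.11459622e-02, -3.29385843e-04,
       -1.22411305e+00, -2.88120073e-01]), 'qd': array([ 0.00109424, -0.00096184,  0.00483275,  0.00144075,  0.00042007,
        0.00014691]), 'joint_efforts': array([-1.46026614e-03, -5.84162235e+01,  2.93750203e+01,  7.01547191e+00,
        1.00804723e-02, -4.55676729e-05]), 'eef_pos': array([0.24881649, 0.62692289, 0.1882095 ]), 'ee_rot': array([ 3.14007810e+00, -1.25929882e-04, -3.77909393e-01]), 'force': array([0.74274656, 0.15232371, 0.01843319]), 'moment': array([0.02024803, 0.01397496, 0.06033398]), 'gripper_force': 0.0, 'width': 0.0873905100654032}
```

View pics/scene0.png

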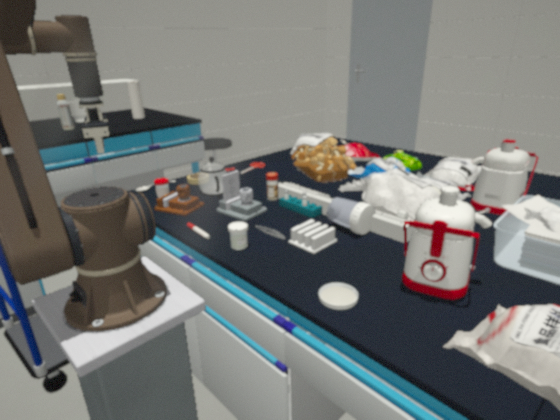

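View pics/top0.png

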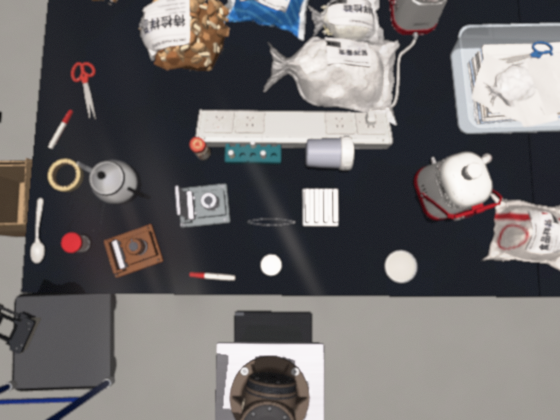

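The scene view shows the grey holder with plate at about (238,195), the rack at (312,236), the cup at (238,235) and the brown decoy at (180,198). In the top view the holder is at (203,205), plate edge at (184,202), nut at (209,201) and rack at (321,207), with the arm clear of the work. Next I'll zoom in.

```bash
cat > h.py <<'E'
import cv2,numpy as np
from station import arm
def ray(n,uv):
    c=arm.get_calibration(n); K=np.array([[c['fx'],0,c['cx']],[0,c['fy'],c['cy']],[0,0,1.]])
    s=cv2.undistortPoints(np.array(uv,float).reshape(-1,1,2),K,np.array([c['k1'],0,0,0.])).reshape(-1,2)
    T=np.array(c['cam_to_world']); return T[:3,3],np.c_[s,np.ones(len(s))]@T[:3,:3].T
def onz(n,uv,z):
    o,d=ray(n,uv); return o+d*((z-o[2])/d[:,2])[:,None]
def proj(n,P):
    c=arm.get_calibration(n);T=np.array(c['cam_to_world'])
    p=(np.array(P,float).reshape(-1,3)-T[:3,3])@T[:3,:3]; s=p[:,:2]/p[:,2:]
    s=s*(1+c['k1']*(s**2).sum(1,keepdims=True)); return s*[c['fx'],c['fy']]+[c['cx'],c['cy']]
def grab(n,name):
    f=cv2.cvtColor(arm.grab_frame(n),cv2.COLOR_RGB2BGR); cv2.imwrite(f"pics/{name}.png",f); return f
E
python3 - <<'E'
import cv2,numpy as np
a=cv2.imread('pics/top0.png')
l=cv2.resize(a[175:235,165:240],None,fx=8,fy=8,interpolation=cv2.INTER_CUBIC)
r=cv2.resize(a[180:235,295:345],None,fx=4,fy=4,interpolation=cv2.INTER_CUBIC)
o=np.zeros((480,800,3),np.uint8);o[:,:600]=l;o[:220,600:]=r
cv2.imwrite('pics/c1.png',o)
a=cv2.imread('pics/scene0.png')
cv2.imwrite('pics/c2.png',cv2.resize(a[160:255,210:343],None,fx=6,fy=6,interpolation=cv2.INTER_CUBIC))
E
```

```text
(no output)
```

View pics/c1.png

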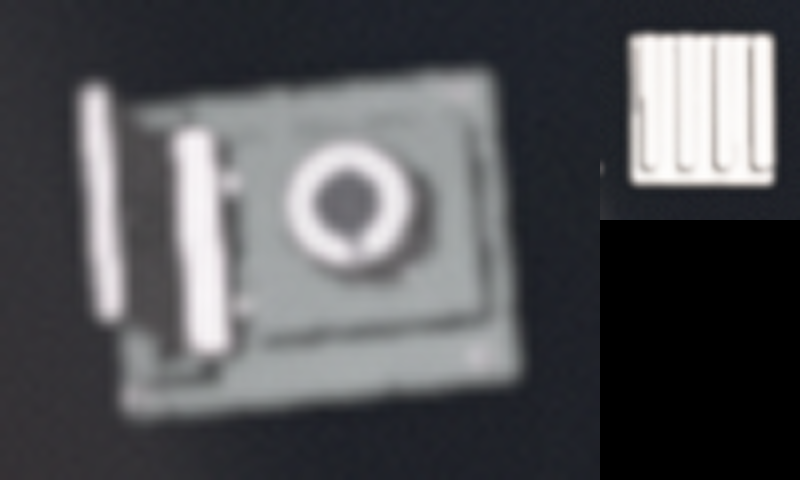

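View pics/c2.png

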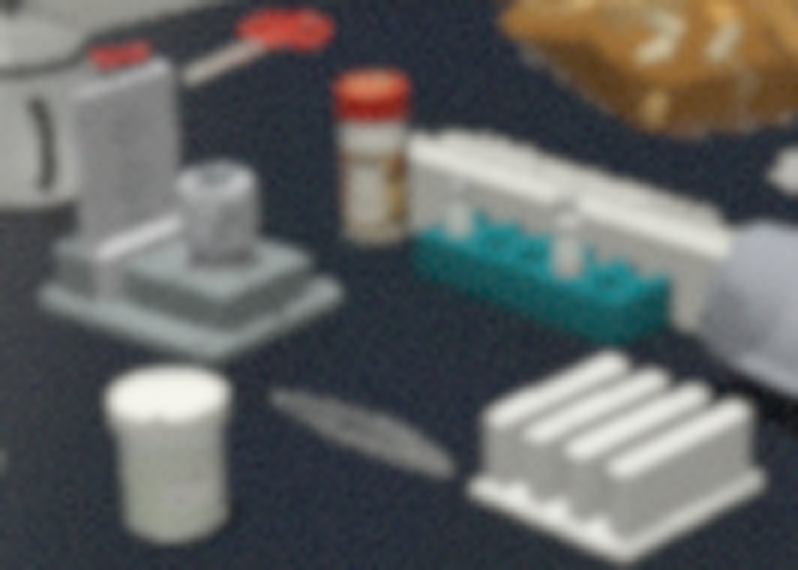

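The close-ups show four things in the top view:
- **Plate:** top edge, crop (95,82) to (110,322).
- **Jaw:** strip at crop x≈200.
- **Nut:** ring centred at crop (349,205).
- **Rack:** slots run vertically in the image.

I'll measure these now.

```bash
python3 - <<'E'
from h import *
a=cv2.imread('pics/top0.png').astype(int)
g=a.sum(2)/3; 
P=lambda x,y:[(x+.5)/8-.5+165,(y+.5)/8-.5+175]
def show(nm,x0,y0,x1,y1,th,z,full=a):
    m=np.zeros(g.shape,np.uint8); m[y0:y1,x0:x1]=(g[y0:y1,x0:x1]>th)
    cs=cv2.findContours(m,cv2.RETR_EXTERNAL,cv2.CHAIN_APPROX_NONE)[0]
    c=max(cs,key=cv2.contourArea); r=cv2.minAreaRect(c); b=cv2.boxPoints(r)
    W=onz("top",b,z); cen=onz("top",[r[0]],z)[0]
    e=[W[(i+1)%4]-W[i] for i in range(2)]
    print(nm,'px',np.round(r[0],1),'cen',cen.round(4),'edges',[ (round(np.linalg.norm(v)*1e3,1),round(np.degrees(np.arctan2(v[1],v[0]))%180,1)) for v in e])
show('plate',170,180,182,220,170,.142)
show('jaw',184,186,195,223,190,.044)
show('nut',197,188,219,212,185,.092)
show('rack',298,182,343,232,140,.03)
for n in ('plate top',) : print(onz("top",[P(95,82),P(110,322)],.142).round(4))
print('nut',onz("top",[P(349,205)],.092).round(4))
c=onz("top",[P(125,415),P(520,378),P(490,68)],.012); print('base',c.round(4),np.degrees(np.arctan2(*(c[2]-c[1])[[1,0]])),np.degrees(np.arctan2(*(c[0]-c[1])[[1,0]])))
# rack corners from base
S=lambda x,y:[(x-600+.5)/4-.5+295,(y+.5)/4-.5+180]
r=onz("top",[S(630,185),S(775,185),S(775,35),S(630,35)],.008);print('rack',r.round(4),r.mean(0))
r=onz("top",[S(650,170),S(642,40),S(686,170),S(680,40),S(722,168),S(716,40),S(760,170),S(752,40)],.02);print(r.round(4))
Q=lambda x,y:[(x+.5)/6-.5+210,(y+.5)/6-.5+160]
print('scene nut top',onz("scene",[Q(218,177)],.092).round(4))
print('scene plate top corners',onz("scene",[Q(75,95),Q(163,62)],.142).round(4))
print('scene rack base corners',onz("scene",[Q(470,490),Q(625,562),Q(765,482)],.008).round(4))
print('scene barstops near ends',onz("scene",[Q(500,412),Q(540,432),Q(580,452),Q(622,468)],.048).round(4))
print('far',onz("scene",[Q(612,356),Q(655,375),Q(697,388),Q(740,405)],.048).round(4))
E
```

```text
plate px [177.3 199.5] cen [0.5569 0.2592 0.142 ] edges [(np.float64(7.4), np.float64(95.0)), (np.float64(76.1), np.float64(6.7))]
jaw px [189.8 204.5] cen [0.557  0.2447 0.044 ] edges [(np.float64(12.6), np.float64(94.4)), (np.float64(82.3), np.float64(5.9))]
nut px [208. 200.] cen [0.5639 0.1826 0.092 ] edges [(np.float64(40.4), np.float64(90.6)), (np.float64(40.8), np.float64(1.7))]
rack px [320.5 207. ] cen [ 0.5552 -0.1473  0.03  ] edges [(np.float64(106.5), np.float64(90.6)), (np.float64(109.9), np.float64(179.5))]
[[0.5981 0.2633 0.142 ]
 [0.5144 0.2547 0.142 ]]
nut [[0.5634 0.1821 0.092 ]]
base [[0.4939 0.2782 0.012 ]
 [0.5095 0.1282 0.012 ]
 [0.6294 0.1428 0.012 ]] 6.922711030337731 95.94599606878272
rack [[ 0.4995 -0.0931  0.008 ]
 [ 0.5006 -0.2039  0.008 ]
 [ 0.6169 -0.205   0.008 ]
 [ 0.6158 -0.0928  0.008 ]] [ 0.55821172 -0.14869681  0.008     ]
[[ 0.51   -0.1076  0.02  ]
 [ 0.6098 -0.1013  0.02  ]
 [ 0.5102 -0.1348  0.02  ]
 [ 0.6101 -0.1304  0.02  ]
 [ 0.512  -0.1622  0.02  ]
 [ 0.6104 -0.158   0.02  ]
 [ 0.5108 -0.191   0.02  ]
 [ 0.6107 -0.1856  0.02  ]]
scene nut top [[0.5704 0.185  0.092 ]]
scene plate top corners [[0.5186 0.253  0.142 ]
 [0.5962 0.266  0.142 ]]
scene rack base corners [[ 0.4988 -0.1013  0.008 ]
 [ 0.4974 -0.2103  0.008 ]
 [ 0.611  -0.2071  0.008 ]]
scene barstops near ends [[ 0.5176 -0.1055  0.048 ]
 [ 0.5148 -0.1368  0.048 ]
 [ 0.5121 -0.1668  0.048 ]
 [ 0.5134 -0.1937  0.048 ]]
far [[ 0.6095 -0.1012  0.048 ]
 [ 0.6068 -0.1344  0.048 ]
 [ 0.6096 -0.1612  0.048 ]
 [ 0.6088 -0.1907  0.048 ]]
```

Plate at about (0.557, 0.259), holder yaw ≈ 6.4°, nut axis at about (0.564, 0.1826), rack centre at about (0.556, -0.148) with yaw ≈ 1°. Moving to above the plate, going up first.

```bash
python3 -m crank '[{"dz":0.04,"grip":1},{"dz":0.08,"grip":1},{"dx":0.02,"dy":-0.02,"dz":0.1,"twist":6,"grip":1},{"dx":0.045,"dy":-0.05,"dz":0.1,"twist":12,"grip":1},{"dx":0.07,"dy":-0.08,"dz":0.1,"twist":18,"grip":1}]'
python3 -m crank '[{"dx":0.025,"dy":-0.03,"twist":5,"grip":1},{"dx":0.05,"dy":-0.06,"twist":10,"grip":1},{"dx":0.075,"dy":-0.09,"twist":10,"grip":1},{"dx":0.1,"dy":-0.12,"twist":10,"grip":1},{"dx":0.125,"dy":-0.15,"twist":10,"grip":1}]'
python3 -m crank '[{"dx":0.025,"dy":-0.03,"grip":1},{"dx":0.05,"dy":-0.06,"grip":1},{"dx":0.075,"dy":-0.09,"grip":1},{"dx":0.1,"dy":-0.12,"grip":1},{"dx":0.112,"dy":-0.137,"grip":1}]'
```

```text
invalid input at $[0]: expected keys dx, dy, dz, twist, grip
invalid input at $[0]: expected keys dx, dy, dz, twist, grip
invalid input at $[0]: expected keys dx, dy, dz, twist, grip
```

All keys are required in each row.

```bash
python3 -m crank '[{"dx":0,"dy":0,"dz":0.04,"twist":0,"grip":1},{"dx":0,"dy":0,"dz":0.08,"twist":0,"grip":1},{"dx":0.02,"dy":-0.02,"dz":0.1,"twist":6,"grip":1},{"dx":0.045,"dy":-0.05,"dz":0.1,"twist":12,"grip":1},{"dx":0.07,"dy":-0.08,"dz":0.1,"twist":18,"grip":1}]'
python3 -m crank '[{"dx":0.025,"dy":-0.03,"dz":0,"twist":5,"grip":1},{"dx":0.05,"dy":-0.06,"dz":0,"twist":10,"grip":1},{"dx":0.075,"dy":-0.09,"dz":0,"twist":10,"grip":1},{"dx":0.1,"dy":-0.12,"dz":0,"twist":10,"grip":1},{"dx":0.125,"dy":-0.15,"dz":0,"twist":10,"grip":1}]'
python3 -m crank '[{"dx":0.025,"dy":-0.03,"dz":0,"twist":0,"grip":1},{"dx":0.05,"dy":-0.06,"dz":0,"twist":0,"grip":1},{"dx":0.075,"dy":-0.09,"dz":0,"twist":0,"grip":1},{"dx":0.1,"dy":-0.12,"dz":0,"twist":0,"grip":1},{"dx":0.112,"dy":-0.137,"dz":0,"twist":0,"grip":1}]'
```

```text
t: 0.52
eef_pos: [0.3192, 0.5475, 0.2902]
ee_rot: [-3.139, -0.0, -0.057]
force: [0.9, 0.6, -1.1]
width: 0.0874
gripper_force: 0.0
t: 0.93
eef_pos: [0.4447, 0.3956, 0.2889]
ee_rot: [3.141, 0.0, 0.111]
force: [1.2, 0.7, -0.7]
width: 0.0873
gripper_force: 0.0
t: 1.35
eef_pos: [0.5577, 0.2573, 0.2885]
ee_rot: [3.141, 0.001, 0.109]
force: [0.2, 0.1, -0.6]
width: 0.0878
gripper_force: 0.0
```

```bash
python3 -m crank '[{"dx":0,"dy":0.001,"dz":-0.04,"twist":0,"grip":1},{"dx":0,"dy":0.002,"dz":-0.08,"twist":0,"grip":1},{"dx":0,"dy":0.002,"dz":-0.11,"twist":0,"grip":1},{"dx":0,"dy":0.002,"dz":-0.13,"twist":0,"grip":1},{"dx":0,"dy":0.002,"dz":-0.14,"twist":0,"grip":1}]'
python3 - <<'E'
from h import *
t=grab("top","t1");s=grab("scene","s1")
o=np.hstack([cv2.resize(t[165:240,155:240],(400,353)),cv2.resize(s[110:230,180:300],(353,353))])
cv2.imwrite("pics/c3.png",o)
E
```

```text
t: 1.77
eef_pos: [0.5542, 0.2609, 0.1452]
ee_rot: [3.139, 0.005, 0.11]
force: [-0.3, -0.2, -0.5]
width: 0.0876
gripper_force: 0.0
```

View pics/c3.png

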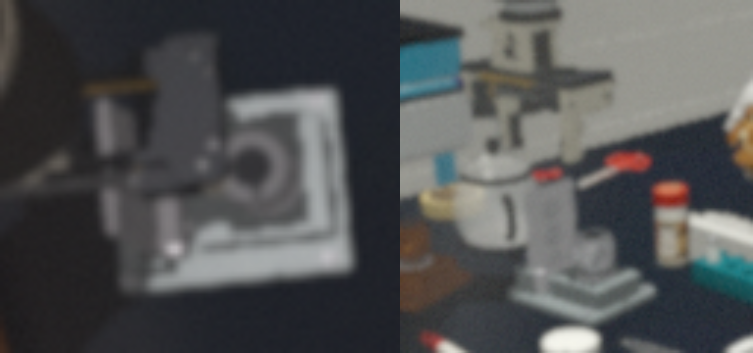

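The fingers straddle the plate. Going down and closing.

```bash
python3 -m crank '[{"dx":0,"dy":0,"dz":-0.02,"twist":0,"grip":1},{"dx":0,"dy":0,"dz":-0.038,"twist":0,"grip":1},{"dx":0,"dy":-0.001,"dz":-0.038,"twist":0,"grip":0},{"dx":0,"dy":-0.001,"dz":-0.038,"twist":0,"grip":-1},{"dx":0,"dy":-0.001,"dz":-0.038,"twist":0,"grip":-1}]' 12
python3 -m crank '[{"dx":0,"dy":0,"dz":0,"twist":0,"grip":-1},{"dx":0,"dy":0,"dz":0,"twist":0,"grip":-1},{"dx":0,"dy":0,"dz":0,"twist":0,"grip":-1},{"dx":0,"dy":0,"dz":0,"twist":0,"grip":-1},{"dx":0,"dy":0,"dz":0,"twist":0,"grip":-1}]'
```

```text
t: 2.28
eef_pos: [0.5571, 0.262, 0.1132]
ee_rot: [-3.141, -0.002, 0.111]
force: [-0.5, 0.4, 0.0]
width: 0.073
gripper_force: 0.0
t: 2.7
eef_pos: [0.5561, 0.2614, 0.1114]
ee_rot: [-3.141, -0.0, 0.111]
force: [-0.4, 0.9, -0.3]
width: 0.0396
gripper_force: 0.0
```

```bash
python3 -m crank '[{"dx":0,"dy":-0.002,"dz":-0.003,"twist":0,"grip":-1},{"dx":0,"dy":-0.002,"dz":-0.003,"twist":0,"grip":-1},{"dx":0,"dy":-0.002,"dz":-0.003,"twist":0,"grip":-1},{"dx":0,"dy":-0.002,"dz":-0.003,"twist":0,"grip":-1},{"dx":0,"dy":-0.002,"dz":-0.003,"twist":0,"grip":-1}]'
python3 -m crank '[{"dx":0,"dy":0,"dz":0,"twist":0,"grip":-1},{"dx":0,"dy":0,"dz":0,"twist":0,"grip":-1},{"dx":0,"dy":0,"dz":0,"twist":0,"grip":-1},{"dx":0,"dy":0,"dz":0,"twist":0,"grip":-1},{"dx":0,"dy":0,"dz":0,"twist":0,"grip":-1}]'
```

```text
t: 3.12
eef_pos: [0.556, 0.2594, 0.108]
ee_rot: [3.142, 0.0, 0.111]
force: [-0.1, -0.0, -0.8]
width: 0.0064
gripper_force: 0.0
t: 3.53
eef_pos: [0.556, 0.2594, 0.1081]
ee_rot: [3.142, -0.0, 0.111]
force: [-0.5, -0.0, -0.2]
width: 0.0005
gripper_force: 0.0
```

The gripper closed on nothing, so I'll look.

```bash
python3 - <<'E'
from h import *
t=grab("top","t2");s=grab("scene","s2")
o=np.hstack([cv2.resize(t[165:240,155:240],(400,353)),cv2.resize(s[120:230,180:290],(353,353),interpolation=2)])
cv2.imwrite("pics/c4.png",o)
print(proj("scene",[[.556,.2594,.108]]),proj("top",[[.556,.2594,.108]]))
E
```

```text
[[229.97752185 181.41896731]] [[180.00401494 201.63783815]]
```

View pics/c4.png

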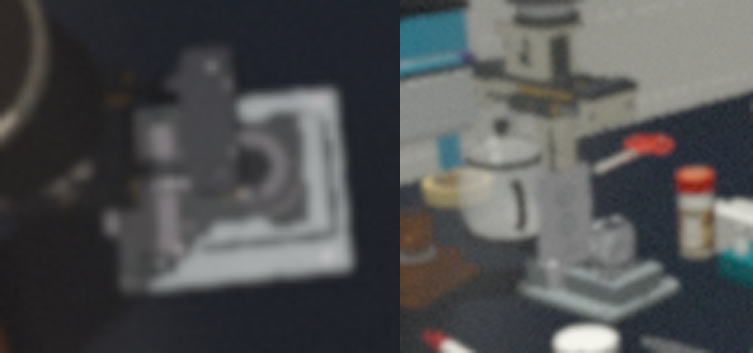

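The scene view shows the closed fingers around px (230,168), ending about where the plate's top edge begins. The predicted tip row is 181. I'll check that against the geometry.

```bash
python3 - <<'E'
from h import *
u=np.array([-np.sin(.11),np.cos(.11),0])
for z in(.145,.165,.185): print(z,proj("scene",[np.array([.5542,.2609,z])+k*u for k in(.05,-.05)]).round(1).tolist())
for z in(.108,.125,.142,.16): print(z,proj("scene",[[.556,.2594,z]]).round(1).tolist())
print('plate top',proj("scene",[np.array([.557,.2592,.142])+k*np.array([np.cos(.11),np.sin(.11),0]) for k in(-.04,0,.04)]).round(1).tolist())
s0,s1,s2=[cv2.imread(f'pics/s{i}.png') if i else cv2.imread('pics/scene0.png') for i in (0,1,2)]
print(s0[160:200:2,230].sum(1)//3,s1[160:200:2,230].sum(1)//3,s2[160:200:2,230].sum(1)//3)
c=np.hstack([cv2.resize(x[135:205,200:265],(260,280),interpolation=2) for x in(s0,s1,s2)])
cv2.imwrite('pics/c5.png',c)
E
```

```text
0.145 [[219.4, 169.6], [238.1, 174.4]]
0.165 [[218.9, 164.5], [237.8, 169.1]]
0.185 [[218.5, 159.3], [237.4, 163.7]]
0.108 [[230.0, 181.4]]
0.125 [[229.6, 177.1]]
0.142 [[229.3, 172.7]]
0.16 [[228.9, 168.0]]
plate top [[221.5, 175.4], [229.5, 172.7], [237.3, 170.0]]
[147 141  95  72  95  96 147 152 129 126 117 120 121 125 122 122 121 130
 130 152] [145 138  93  70  93  86  99 126 127 122 117 116 121 123 119 121 120 126
 127 125] [136 136 131 129 129 133 127 127 129 124 118 116 118 123 121 119 120 126
 127 126]
```

View pics/c5.png

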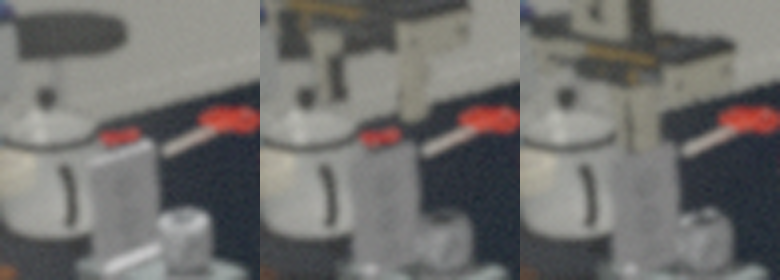

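The finger tips look about 35 mm higher than reported, level with the plate's top edge, so they closed above the plate. I'll reopen to about 40 mm, which stays clear of the nut, go down in steps while watching the force, and look again.

```bash
python3 -m crank '[{"dx":0,"dy":0,"dz":0.01,"twist":0,"grip":0},{"dx":0,"dy":0,"dz":0.01,"twist":0,"grip":0},{"dx":0,"dy":0,"dz":0.01,"twist":0,"grip":0},{"dx":0,"dy":0,"dz":0.01,"twist":0,"grip":0},{"dx":0,"dy":0,"dz":0.01,"twist":0,"grip":0}]'
python3 -m crank '[{"dx":0,"dy":0,"dz":0,"twist":0,"grip":0},{"dx":0,"dy":0,"dz":0,"twist":0,"grip":0},{"dx":0,"dy":0,"dz":-0.005,"twist":0,"grip":0},{"dx":0,"dy":0,"dz":-0.01,"twist":0,"grip":0},{"dx":0,"dy":0,"dz":-0.015,"twist":0,"grip":0}]'
python3 -m crank '[{"dx":0,"dy":0,"dz":-0.004,"twist":0,"grip":0},{"dx":0,"dy":0,"dz":-0.008,"twist":0,"grip":0},{"dx":0,"dy":0,"dz":-0.012,"twist":0,"grip":0},{"dx":0,"dy":0,"dz":-0.015,"twist":0,"grip":0},{"dx":0,"dy":0,"dz":-0.015,"twist":0,"grip":0}]'
python3 - <<'E'
from h import *
t=grab("top","t3");s=grab("scene","s3")
s1=cv2.imread('pics/s1.png')
cv2.imwrite("pics/c6.png",np.hstack([cv2.resize(t[165:240,155:240],(400,353),interpolation=2),cv2.resize(s[135:205,200:265],(330,353),interpolation=2)]))
E
```

```text
t: 4.05
eef_pos: [0.5559, 0.2593, 0.118]
ee_rot: [-3.142, 0.0, 0.111]
force: [0.5, 0.2, 0.5]
width: 0.0282
gripper_force: 0.0
t: 4.47
eef_pos: [0.5558, 0.2593, 0.1023]
ee_rot: [3.141, 0.0, 0.111]
force: [-1.0, -0.2, 0.1]
width: 0.0438
gripper_force: 0.0
t: 4.88
eef_pos: [0.5556, 0.2591, 0.0871]
ee_rot: [3.141, 0.001, 0.111]
force: [0.5, -0.1, -0.1]
width: 0.0438
gripper_force: 0.0
```

View pics/c6.png

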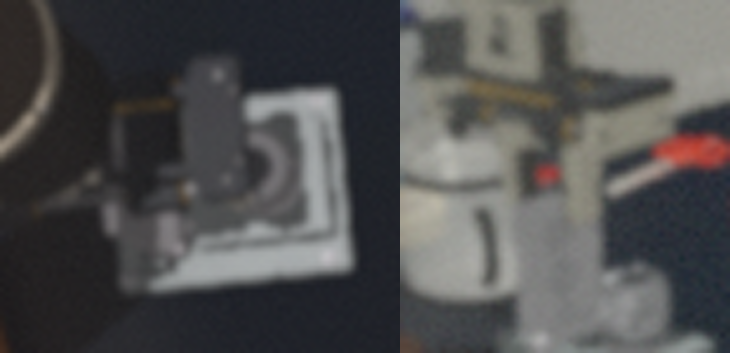

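The near finger now overlaps the plate face (tip about px (236,179), tip height ≈ 0.12, so the reported z is about 33 mm low) and the far finger is behind the plate. I'll go 12 mm lower and close.

```bash
python3 -m crank '[{"dx":0,"dy":0,"dz":-0.004,"twist":0,"grip":0},{"dx":0,"dy":0,"dz":-0.008,"twist":0,"grip":0},{"dx":0,"dy":0,"dz":-0.012,"twist":0,"grip":0},{"dx":0,"dy":0,"dz":-0.012,"twist":0,"grip":-0.5},{"dx":0,"dy":0,"dz":-0.012,"twist":0,"grip":-1}]' 20
python3 -m crank '[{"dx":0,"dy":0,"dz":0,"twist":0,"grip":-1},{"dx":0,"dy":0,"dz":0,"twist":0,"grip":-1},{"dx":0,"dy":0,"dz":0,"twist":0,"grip":-1},{"dx":0,"dy":0,"dz":0,"twist":0,"grip":-1},{"dx":0,"dy":0,"dz":0,"twist":0,"grip":-1}]'
python3 -m crank '[{"dx":0,"dy":0,"dz":0,"twist":0,"grip":-1},{"dx":0,"dy":0,"dz":0,"twist":0,"grip":-1},{"dx":0,"dy":0,"dz":0,"twist":0,"grip":-1},{"dx":0,"dy":0,"dz":0,"twist":0,"grip":-1},{"dx":0,"dy":0,"dz":0,"twist":0,"grip":-1}]'
```

```text
t: 5.4
eef_pos: [0.5558, 0.2592, 0.0757]
ee_rot: [3.141, 0.001, 0.111]
force: [0.3, 0.4, -0.6]
width: 0.0353
gripper_force: 0.0
t: 5.82
eef_pos: [0.5561, 0.2593, 0.0762]
ee_rot: [3.141, -0.0, 0.111]
force: [-0.0, -0.8, 0.3]
width: 0.0078
gripper_force: 20.0
t: 6.23
eef_pos: [0.5561, 0.2593, 0.0762]
ee_rot: [3.142, -0.0, 0.111]
force: [-1.1, -0.8, 1.7]
width: 0.0081
gripper_force: 20.0
```

The plate is gripped (8 mm, 20 N). Lifting straight up.

```bash
python3 -m crank '[{"dx":0,"dy":0,"dz":0.01,"twist":0,"grip":-1},{"dx":0,"dy":0,"dz":0.03,"twist":0,"grip":-1},{"dx":0,"dy":0,"dz":0.06,"twist":0,"grip":-1},{"dx":0,"dy":0,"dz":0.095,"twist":0,"grip":-1},{"dx":0,"dy":0,"dz":0.13,"twist":0,"grip":-1}]'
python3 -m crank '[{"dx":0,"dy":-0.02,"dz":0,"twist":-1,"grip":-1},{"dx":0,"dy":-0.05,"dz":0,"twist":-2,"grip":-1},{"dx":0,"dy":-0.085,"dz":0,"twist":-3,"grip":-1},{"dx":0,"dy":-0.12,"dz":0,"twist":-4,"grip":-1},{"dx":0,"dy":-0.155,"dz":0,"twist":-5,"grip":-1}]'
python3 -m crank '[{"dx":0,"dy":-0.035,"dz":0,"twist":0,"grip":-1},{"dx":0,"dy":-0.07,"dz":0,"twist":0,"grip":-1},{"dx":0,"dy":-0.105,"dz":0,"twist":0,"grip":-1},{"dx":0,"dy":-0.14,"dz":0,"twist":0,"grip":-1},{"dx":0,"dy":-0.17,"dz":0,"twist":0,"grip":-1}]'
python3 -m crank '[{"dx":0,"dy":-0.03,"dz":0,"twist":0,"grip":-1},{"dx":0,"dy":-0.06,"dz":-0.01,"twist":0,"grip":-1},{"dx":0,"dy":-0.082,"dz":-0.03,"twist":0,"grip":-1},{"dx":0,"dy":-0.082,"dz":-0.05,"twist":0,"grip":-1},{"dx":0,"dy":-0.082,"dz":-0.06,"twist":0,"grip":-1}]'
```

```text
t: 6.65
eef_pos: [0.5552, 0.259, 0.2073]
ee_rot: [3.141, 0.002, 0.111]
force: [-0.1, 0.0, -2.3]
width: 0.0078
gripper_force: 20.0
t: 7.07
eef_pos: [0.5553, 0.1032, 0.2064]
ee_rot: [-3.141, 0.0, 0.023]
force: [1.0, -0.8, -2.7]
width: 0.008
gripper_force: 20.0
t: 7.48
eef_pos: [0.5553, -0.0675, 0.2065]
ee_rot: [-3.141, -0.0, 0.023]
force: [0.5, 0.0, -1.9]
width: 0.0077
gripper_force: 20.0
t: 7.9
eef_pos: [0.5542, -0.1486, 0.1438]
ee_rot: [-3.141, 0.003, 0.021]
force: [-1.0, -0.6, -2.2]
width: 0.0075
gripper_force: 20.0
```

```bash
python3 -m crank '[{"dx":0,"dy":0,"dz":-0.01,"twist":0,"grip":-1},{"dx":0,"dy":0,"dz":-0.02,"twist":0,"grip":-1},{"dx":0,"dy":0,"dz":-0.028,"twist":0,"grip":-1},{"dx":0,"dy":0,"dz":-0.032,"twist":0,"grip":-1},{"dx":0,"dy":0,"dz":-0.035,"twist":0,"grip":-1}]'
python3 - <<'E'
from h import *
t=grab("top","t4");s=grab("scene","s4")
cv2.imwrite("pics/c7.png",np.hstack([cv2.resize(t[170:240,290:350],(340,397),interpolation=2),cv2.resize(s[180:260,275:350],(372,397),interpolation=2)]))
print(arm.get_state()['force'])
E
```

```text
t: 8.32
eef_pos: [0.5561, -0.1471, 0.1108]
ee_rot: [3.142, 0.0, 0.025]
force: [-0.1, 0.3, -1.6]
width: 0.008
gripper_force: 20.0
[-0.19920382 -0.48219797 -1.8129559 ]
```

View pics/c7.png

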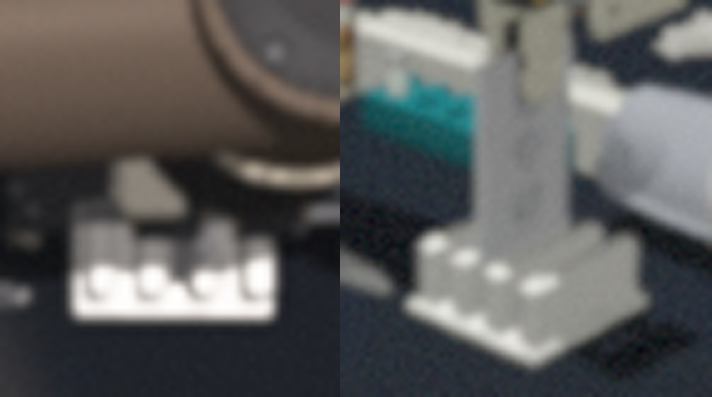

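The plate's near lower corner, at crop (478,250), sits between bars 2 and 3, so it's in line with the middle slot. Lowering it.

```bash
python3 -m crank '[{"dx":0,"dy":0,"dz":-0.004,"twist":0,"grip":-1},{"dx":0,"dy":0,"dz":-0.008,"twist":0,"grip":-1},{"dx":0,"dy":0,"dz":-0.01,"twist":0,"grip":-1},{"dx":0,"dy":0,"dz":-0.012,"twist":0,"grip":-1},{"dx":0,"dy":0,"dz":-0.012,"twist":0,"grip":-1}]'

```

```text
t: 8.83
eef_pos: [0.5557, -0.1476, 0.0986]
ee_rot: [-3.142, 0.001, 0.024]
force: [-0.3, 0.2, -1.7]
width: 0.0078
gripper_force: 20.0
```

In the slot without contact (force unchanged). Seating it.

```bash
python3 -m crank '[{"dx":0,"dy":0,"dz":-0.006,"twist":0,"grip":-1},{"dx":0,"dy":0,"dz":-0.012,"twist":0,"grip":-1},{"dx":0,"dy":0,"dz":-0.018,"twist":0,"grip":-1},{"dx":0,"dy":0,"dz":-0.022,"twist":0,"grip":-1},{"dx":0,"dy":0,"dz":-0.022,"twist":0,"grip":-1}]'
python3 -m crank '[{"dx":0,"dy":0,"dz":-0.002,"twist":0,"grip":-1},{"dx":0,"dy":0,"dz":-0.004,"twist":0,"grip":-1},{"dx":0,"dy":0,"dz":-0.004,"twist":0,"grip":-1},{"dx":0,"dy":0,"dz":-0.004,"twist":0,"grip":-1},{"dx":0,"dy":0,"dz":-0.004,"twist":0,"grip":-1}]'
```

```text
t: 9.25
eef_pos: [0.5551, -0.1476, 0.0757]
ee_rot: [-3.141, 0.002, 0.023]
force: [-0.8, -0.0, -2.1]
width: 0.0077
gripper_force: 20.0
t: 9.67
eef_pos: [0.5562, -0.1476, 0.0733]
ee_rot: [3.142, -0.0, 0.024]
force: [0.5, 0.2, -1.8]
width: 0.0079
gripper_force: 20.0
```

```bash
python3 -m crank '[{"dx":0,"dy":0,"dz":-0.001,"twist":0,"grip":-1},{"dx":0,"dy":0,"dz":-0.002,"twist":0,"grip":-1},{"dx":0,"dy":0,"dz":-0.003,"twist":0,"grip":-1},{"dx":0,"dy":0,"dz":-0.003,"twist":0,"grip":-1},{"dx":0,"dy":0,"dz":-0.003,"twist":0,"grip":-1}]'
```

```text
t: 10.08
eef_pos: [0.5566, -0.1479, 0.0722]
ee_rot: [3.141, -0.002, 0.024]
force: [-4.8, 1.0, 12.6]
width: 0.0079
gripper_force: 20.0
```

Seated (12.6 N, z drop exactly 4 mm). Releasing and backing out upward.

```bash
python3 -m crank '[{"dx":0,"dy":0,"dz":0.003,"twist":0,"grip":-1},{"dx":0,"dy":0,"dz":0.003,"twist":0,"grip":-0.3},{"dx":0,"dy":0,"dz":0.003,"twist":0,"grip":-0.3},{"dx":0,"dy":0,"dz":0.003,"twist":0,"grip":-0.3},{"dx":0,"dy":0,"dz":0.003,"twist":0,"grip":-0.3}]' 30
python3 -m crank '[{"dx":0,"dy":0,"dz":0,"twist":0,"grip":-0.3},{"dx":0,"dy":0,"dz":0.02,"twist":0,"grip":-0.3},{"dx":0,"dy":0,"dz":0.05,"twist":0,"grip":-0.3},{"dx":0,"dy":0,"dz":0.08,"twist":0,"grip":-0.3},{"dx":0,"dy":0,"dz":0.11,"twist":0,"grip":-0.3}]'
python3 - <<'E'
from h import *
s=grab("scene","s5"); print(arm.get_state())
a=s[180:260,275:350].astype(int);b=cv2.imread('pics/s4.png')[180:260,275:350].astype(int)
m=proj("scene",[[.5165,-.148,.138],[.556,-.148,.138],[.596,-.148,.138]]);print(m.round(1))
col=int(m[1,0]);print(s[175:225:2,col].sum(1)//3)
E
```

```text
t: 10.5
eef_pos: [0.556, -0.1477, 0.0729]
ee_rot: [3.142, 0.0, 0.024]
force: [0.3, 0.7, 1.3]
width: 0.0277
gripper_force: 0.0
t: 10.92
eef_pos: [0.5557, -0.1477, 0.184]
ee_rot: [3.141, 0.001, 0.024]
force: [0.2, -0.0, -0.4]
width: 0.0303
gripper_force: 0.0
{'t': 10.9667, 'q': array([ 0.08037414,  0.19378597, -0.21224278,  0.00282363, -1.15666306,
        1.51402925]), 'qd': array([ 0.00119534,  0.00234852, -0.03172599,  0.01535378,  0.14070277,
       -0.00015206]), 'joint_efforts': array([ 2.70912666e-01, -2.66701716e+01,  1.58936638e+01,  2.73453064e+00,
        2.56764544e-01,  3.33492811e-03]), 'eef_pos': array([ 0.55906813, -0.14846642,  0.1910056 ]), 'ee_rot': array([ 3.13946243, -0.00823718,  0.02474158]), 'force': array([ 3.78069405, -0.57372106,  6.69019205]), 'moment': array([-0.11614234, -0.66408133, -0.05391671]), 'gripper_force': 0.0, 'width': 0.030564289569420443}
[[302.6 205.2]
 [311.5 201.5]
 [320.2 197.9]]
[ 61  69  57  47  45  43  49 126 196 206 213 174 149 139 132 133 129 122
 116 120 130 133 122 119 120]
```

Plate is released and the tool is above it. Moving to the nut and turning to yaw ≈ 75°, which leaves room to tighten clockwise in one grip.

```bash
python3 -m crank '[{"dx":0,"dy":0.02,"dz":0.01,"twist":7,"grip":0},{"dx":0,"dy":0.045,"dz":0.01,"twist":14,"grip":1},{"dx":0.002,"dy":0.07,"dz":0.01,"twist":21,"grip":1},{"dx":0.004,"dy":0.1,"dz":0.01,"twist":28,"grip":1},{"dx":0.004,"dy":0.13,"dz":0.01,"twist":35,"grip":1}]'
python3 -m crank '[{"dx":0,"dy":0.03,"dz":0,"twist":7,"grip":1},{"dx":0,"dy":0.06,"dz":0,"twist":14,"grip":1},{"dx":0.002,"dy":0.09,"dz":0,"twist":21,"grip":1},{"dx":0.004,"dy":0.12,"dz":0,"twist":28,"grip":1},{"dx":0.004,"dy":0.15,"dz":0,"twist":35,"grip":1}]'
python3 -m crank '[{"dx":0,"dy":0.03,"dz":0,"twist":4,"grip":1},{"dx":0,"dy":0.05,"dz":0,"twist":4,"grip":1},{"dx":0,"dy":0.05,"dz":-0.02,"twist":4,"grip":1},{"dx":0,"dy":0.05,"dz":-0.04,"twist":4,"grip":1},{"dx":0,"dy":0.05,"dz":-0.05,"twist":4,"grip":1}]'
python3 - <<'E'
from h import *
o,d=ray("top",[[197,146]]);print('jar',onz("top",[[197,146]],.106))
E
```

```text
t: 11.38
eef_pos: [0.5601, -0.0166, 0.1929]
ee_rot: [3.141, -0.0, 0.64]
force: [1.4, -0.0, 0.0]
width: 0.0585
gripper_force: 0.0
t: 11.8
eef_pos: [0.564, 0.1339, 0.1928]
ee_rot: [3.141, -0.0, 1.251]
force: [0.1, -0.2, 0.6]
width: 0.0866
gripper_force: 0.0
t: 12.22
eef_pos: [0.5627, 0.1825, 0.1404]
ee_rot: [-3.139, 0.002, 1.316]
force: [0.2, 0.1, 0.2]
width: 0.0875
gripper_force: 0.0
jar [[0.71963974 0.21728694 0.106     ]]
```

```bash
python3 -m crank '[{"dx":0.001,"dy":0,"dz":-0.03,"twist":0,"grip":1},{"dx":0.001,"dy":0,"dz":-0.06,"twist":0,"grip":1},{"dx":0.001,"dy":0,"dz":-0.08,"twist":0,"grip":1},{"dx":0.001,"dy":0,"dz":-0.09,"twist":0,"grip":1},{"dx":0.001,"dy":0,"dz":-0.095,"twist":0,"grip":1}]'
python3 -m crank '[{"dx":0,"dy":0,"dz":-0.005,"twist":0,"grip":1},{"dx":0,"dy":0,"dz":-0.01,"twist":0,"grip":1},{"dx":0,"dy":0,"dz":-0.015,"twist":0,"grip":1},{"dx":0,"dy":0,"dz":-0.018,"twist":0,"grip":1},{"dx":0,"dy":0,"dz":-0.018,"twist":0,"grip":1}]'
python3 - <<'E'
from h import *
s=grab("scene","s6");t=grab("top","t6");st=arm.get_state();print(st['eef_pos'],st['moment'])
cv2.imwrite("pics/c8.png",np.hstack([cv2.resize(t[165:240,155:240],(400,353),interpolation=2),cv2.resize(s[150:220,205:275],(353,353),interpolation=2)]))
E
```

```text
t: 12.63
eef_pos: [0.5644, 0.1816, 0.0465]
ee_rot: [-3.14, 0.002, 1.315]
force: [-0.2, 0.0, -0.0]
width: 0.0878
gripper_force: 0.0
t: 13.05
eef_pos: [0.5649, 0.1823, 0.0299]
ee_rot: [-3.142, -0.0, 1.315]
force: [-0.3, 0.3, -0.8]
width: 0.0877
gripper_force: 0.0
[0.56522174 0.18247024 0.03044264] [-0.12456953 -0.10012433  0.00670612]
```

View pics/c8.png

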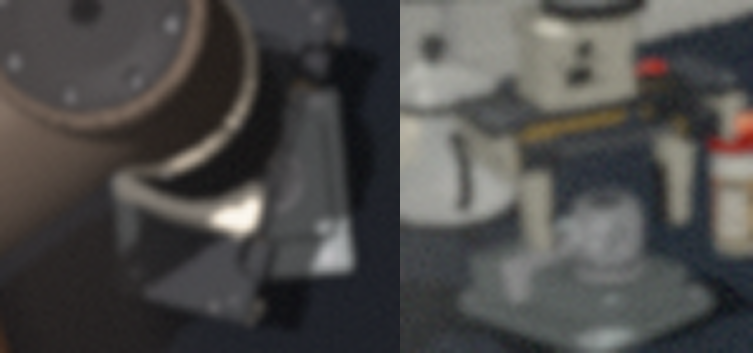

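The last view shows the open fingers either side of the nut, tips at about px (232.8,199.2) and (260.5,194.6). I'll compute the tip height from those.

```bash
python3 - <<'E'
from h import *
a=1.315+np.pi/2;u=np.array([np.cos(a),np.sin(a),0])
for z in(.03,.05,.06,.07): print(z,proj("scene",[np.array([.565,.1825,z])+k*u for k in(.052,-.052)]).round(1).tolist())
E
```

```text
0.03 [[233.2, 208.3], [258.8, 202.5]]
0.05 [[232.8, 203.2], [258.5, 197.6]]
0.06 [[232.6, 200.7], [258.4, 195.1]]
0.07 [[232.4, 198.1], [258.3, 192.5]]
```

Tips at ≈ 0.063. Going 8 mm lower (nut underside ≈ 0.054) and gripping.

```bash
python3 -m crank '[{"dx":0,"dy":0,"dz":-0.003,"twist":0,"grip":0.5},{"dx":0,"dy":0,"dz":-0.006,"twist":0,"grip":0},{"dx":0,"dy":0,"dz":-0.008,"twist":0,"grip":-1},{"dx":0,"dy":0,"dz":-0.008,"twist":0,"grip":-1},{"dx":0,"dy":0,"dz":-0.008,"twist":0,"grip":-1}]' 30
python3 -m crank '[{"dx":0,"dy":0,"dz":0,"twist":0,"grip":-1},{"dx":0,"dy":0,"dz":0,"twist":0,"grip":-1},{"dx":0,"dy":0,"dz":0,"twist":0,"grip":-1},{"dx":0,"dy":0,"dz":0,"twist":0,"grip":-1},{"dx":0,"dy":0,"dz":0,"twist":0,"grip":-1}]'
python3 -c "from station import arm;s=arm.get_state();print(s['eef_pos'],s['force'],s['moment'],s['width'])"
```

```text
t: 13.57
eef_pos: [0.5649, 0.1823, 0.0218]
ee_rot: [-3.141, 0.0, 1.315]
force: [-0.3, -0.1, 0.2]
width: 0.0597
gripper_force: 0.0
t: 13.98
eef_pos: [0.5649, 0.1824, 0.0221]
ee_rot: [-3.141, -0.0, 1.315]
force: [-2.0, 1.3, 1.3]
width: 0.0472
gripper_force: 30.0
[0.56486611 0.18241633 0.02213093] [-1.98460094  1.33087141  1.31480772] [ 0.21216524  0.55308174 -0.03085896] 0.047216113223318625
```

Nut gripped (47 mm, 30 N, side force small). Tightening clockwise by 100°, following it down.

```bash
S='from station import arm;s=arm.get_state();print(s["force"].round(1),s["moment"].round(2))'
python3 -m crank '[{"dx":0,"dy":0,"dz":0,"twist":-4,"grip":-1},{"dx":0,"dy":0,"dz":0,"twist":-10,"grip":-1},{"dx":0,"dy":0,"dz":0,"twist":-16,"grip":-1},{"dx":0,"dy":0,"dz":0,"twist":-22,"grip":-1},{"dx":0,"dy":0,"dz":-0.0004,"twist":-28,"grip":-1}]'; python3 -c "$S"
python3 -m crank '[{"dx":0,"dy":0,"dz":0,"twist":-7,"grip":-1},{"dx":0,"dy":0,"dz":0,"twist":-14,"grip":-1},{"dx":0,"dy":0,"dz":0,"twist":-21,"grip":-1},{"dx":0,"dy":0,"dz":0,"twist":-28,"grip":-1},{"dx":0,"dy":0,"dz":-0.0005,"twist":-35,"grip":-1}]'; python3 -c "$S"
python3 -m crank '[{"dx":0,"dy":0,"dz":0,"twist":-7,"grip":-1},{"dx":0,"dy":0,"dz":0,"twist":-14,"grip":-1},{"dx":0,"dy":0,"dz":0,"twist":-21,"grip":-1},{"dx":0,"dy":0,"dz":0,"twist":-28,"grip":-1},{"dx":0,"dy":0,"dz":-0.0005,"twist":-35,"grip":-1}]'; python3 -c "$S"
```

```text
t: 14.4
eef_pos: [0.5652, 0.1823, 0.0217]
ee_rot: [3.141, -0.0, 0.822]
force: [-0.6, 0.1, 4.1]
width: 0.0476
gripper_force: 30.0
[-0.6  0.1  4.1] [-0.27  0.38  0.05]
t: 14.82
eef_pos: [0.5654, 0.1819, 0.0212]
ee_rot: [3.141, -0.0, 0.21]
force: [0.8, -2.0, 3.7]
width: 0.0475
gripper_force: 30.0
[ 0.8 -2.   3.7] [-0.98 -0.04  0.04]
t: 15.23
eef_pos: [0.5653, 0.1815, 0.0207]
ee_rot: [3.141, -0.0, -0.401]
force: [-0.2, -3.3, 2.7]
width: 0.0472
gripper_force: 30.0
[-0.2 -3.3  2.7] [-1.5  -0.06  0.12]
```

```bash
S='from station import arm;s=arm.get_state();print(s["force"].round(1),s["moment"].round(2))'
for i in 1 2; do python3 -m crank '[{"dx":0,"dy":0,"dz":0,"twist":-3,"grip":-1},{"dx":0,"dy":0,"dz":0,"twist":-6,"grip":-1},{"dx":0,"dy":0,"dz":0,"twist":-9,"grip":-1},{"dx":0,"dy":0,"dz":0,"twist":-12,"grip":-1},{"dx":0,"dy":0,"dz":-0.0002,"twist":-15,"grip":-1}]'|grep rot; python3 -c "$S"; done
```

```text
ee_rot: [3.14, -0.001, -0.66]
[ 0.9 -3.7  3.2] [-1.5  -0.18  0.06]
ee_rot: [3.14, -0.001, -0.921]
[ 0.5 -5.1  3.1] [-1.58 -0.05  0.05]
```

```bash
S='from station import arm;s=arm.get_state();print(s["force"].round(1),s["moment"].round(2),s["ee_rot"].round(3))'
for i in 1 2 3; do python3 -m crank '[{"dx":0,"dy":0,"dz":0,"twist":-2,"grip":-1},{"dx":0,"dy":0,"dz":0,"twist":-4,"grip":-1},{"dx":0,"dy":0,"dz":0,"twist":-6,"grip":-1},{"dx":0,"dy":0,"dz":0,"twist":-8,"grip":-1},{"dx":0,"dy":0,"dz":0,"twist":-10,"grip":-1}]' >/dev/null; python3 -c "$S"; done
```

```text
[-0.4 -4.5  0.5] [-1.59 -0.34  0.04] [ 3.140e+00 -1.000e-03 -1.095e+00]
[ 1.1 -4.3  0.2] [-1.57 -0.27  0.09] [ 3.14e+00 -1.00e-03 -1.27e+00]
[ 0.7 -4.5 -0.1] [-1.45 -0.3   0.08] [ 3.140e+00 -2.000e-03 -1.444e+00]
```

```bash
S='from station import arm;s=arm.get_state();print(s["force"].round(1),s["moment"].round(2),s["ee_rot"].round(3))'
for i in 1 2 3; do python3 -m crank '[{"dx":0,"dy":0,"dz":0,"twist":-2,"grip":-1},{"dx":0,"dy":0,"dz":0,"twist":-4,"grip":-1},{"dx":0,"dy":0,"dz":0,"twist":-6,"grip":-1},{"dx":0,"dy":0,"dz":0,"twist":-8,"grip":-1},{"dx":0,"dy":0,"dz":-0.0001,"twist":-10,"grip":-1}]' >/dev/null; python3 -c "$S"; done
```

```text
[-0.4 -3.3 -0.9] [-1.39 -0.02  0.11] [ 3.140e+00 -2.000e-03 -1.619e+00]
[-0.1 -4.2 -0.4] [-1.28  0.17  0.06] [ 3.141e+00 -2.000e-03 -1.793e+00]
[-1.   0.7 -0.1] [0.31 0.51 1.  ] [ 3.141e+00 -2.000e-03 -1.967e+00]
```

The moment jumped to 1.0 N m, so the nut is at its stop. A small confirming push, then I'll see how the moment behaves.

```bash
S='from station import arm;s=arm.get_state();print(s["force"].round(1),s["moment"].round(2),s["ee_rot"].round(3),s["eef_pos"],s["t"])'
python3 -m crank '[{"dx":0,"dy":0,"dz":0,"twist":-1,"grip":-1},{"dx":0,"dy":0,"dz":0,"twist":-2,"grip":-1},{"dx":0,"dy":0,"dz":0,"twist":-2,"grip":-1},{"dx":0,"dy":0,"dz":0,"twist":-2,"grip":-1},{"dx":0,"dy":0,"dz":0,"twist":-2,"grip":-1}]' >/dev/null; python3 -c "$S"
python3 -m crank '[{"dx":0,"dy":0,"dz":0,"twist":1,"grip":-1},{"dx":0,"dy":0,"dz":0,"twist":2,"grip":-1},{"dx":0,"dy":0,"dz":0,"twist":3,"grip":-1},{"dx":0,"dy":0,"dz":0,"twist":4,"grip":-1},{"dx":0,"dy":0,"dz":0,"twist":5,"grip":-1}]' >/dev/null; python3 -c "$S"
```

```text
[-0.1 -0.5 -4.4] [-0.15 -0.07  0.75] [ 3.141 -0.    -2.   ] [0.56479539 0.18228413 0.01968592] 18.9833
[-0.7 -0.4 -5.1] [-0.01  0.1  -0.08] [ 3.141 -0.    -1.912] [0.56475913 0.18229525 0.01974417] 19.4
```

Now backing off: 86° more, ending at yaw ≈ -0.42.

```bash
S='from station import arm;s=arm.get_state();print(s["force"].round(1),s["moment"].round(2),s["ee_rot"].round(3),s["eef_pos"],s["t"])'
python3 -m crank '[{"dx":0,"dy":0,"dz":0,"twist":5,"grip":-1},{"dx":0,"dy":0,"dz":0,"twist":10,"grip":-1},{"dx":0,"dy":0,"dz":0,"twist":15,"grip":-1},{"dx":0,"dy":0,"dz":0,"twist":20,"grip":-1},{"dx":0,"dy":0,"dz":0.0004,"twist":25,"grip":-1}]' >/dev/null; python3 -c "$S"
python3 -m crank '[{"dx":0,"dy":0,"dz":0,"twist":5,"grip":-1},{"dx":0,"dy":0,"dz":0,"twist":10,"grip":-1},{"dx":0,"dy":0,"dz":0,"twist":15,"grip":-1},{"dx":0,"dy":0,"dz":0,"twist":20,"grip":-1},{"dx":0,"dy":0,"dz":0.0004,"twist":25,"grip":-1}]' >/dev/null; python3 -c "$S"
python3 -m crank '[{"dx":0,"dy":0,"dz":0,"twist":5,"grip":-1},{"dx":0,"dy":0,"dz":0,"twist":10,"grip":-1},{"dx":0,"dy":0,"dz":0,"twist":15,"grip":-1},{"dx":0,"dy":0,"dz":0,"twist":20,"grip":-1},{"dx":0,"dy":0,"dz":0.0003,"twist":25,"grip":-1}]' >/dev/null; python3 -c "$S"
python3 -m crank '[{"dx":0,"dy":0,"dz":0,"twist":4,"grip":-1},{"dx":0,"dy":0,"dz":0,"twist":7,"grip":-1},{"dx":0,"dy":0,"dz":0,"twist":9,"grip":-1},{"dx":0,"dy":0,"dz":0,"twist":10,"grip":-1},{"dx":0,"dy":0,"dz":0.0002,"twist":11,"grip":-1}]' >/dev/null; python3 -c "$S"
python3 -m crank '[{"dx":0,"dy":0,"dz":0,"twist":0,"grip":-1},{"dx":0,"dy":0,"dz":0,"twist":0,"grip":-1},{"dx":0,"dy":0,"dz":0,"twist":0,"grip":-1},{"dx":0,"dy":0,"dz":0,"twist":0,"grip":-1},{"dx":0,"dy":0,"dz":0,"twist":0,"grip":-1}]'; python3 -c "$S"
python3 - <<'E'
from h import *
s=grab("scene","s7");b=cv2.imread('pics/s5.png')
d=np.abs(s[185:245,285:345].astype(int)-b[185:245,285:345]).mean();print('rack diff',d)
print(s[191:245:3,311].sum(1)//3,b[191:245:3,311].sum(1)//3)
E
```

```text
[-0.2 -0.  -7.9] [ 0.13  0.08 -0.03] [ 3.141  0.    -1.473] [0.5645414  0.18229007 0.02015804] 19.8167
[-0.8  0.1 -8.1] [-0.05  0.3  -0.07] [ 3.14   0.    -1.036] [0.56428102 0.18215329 0.0204966 ] 20.2333
[-1.7 -0.4 -6.9] [-0.29  0.63 -0.07] [ 3.14e+00  1.00e-03 -6.00e-01] [0.56412888 0.18198948 0.02082182] 20.65
[-2.9 -1.1 -5.6] [-0.52  1.17 -0.04] [ 3.14e+00  1.00e-03 -4.12e-01] [0.56411471 0.18187245 0.02094566] 21.0667
t: 21.48
eef_pos: [0.5642, 0.1819, 0.0209]
ee_rot: [3.14, 0.001, -0.413]
force: [-5.2, -1.4, -3.8]
width: 0.0471
gripper_force: 30.0
[-5.2 -1.4 -3.8] [-0.64  1.84  0.09] [ 3.14e+00  1.00e-03 -4.13e-01] [0.5641616  0.18191172 0.02092256] 21.4833
rack diff 7.97324074074074
[194 212 173 163 177 129 127 119 125 128 117 121 129 185 219 168 154 143] [196 213 174 146 132 132 122 120 130 129 119 119 129 124 152 167 158 144]
```

Nut backed off by 1.587 rad of tool turn and steady, held at 30 N. The plate's top edge shows at its predicted seated row (≈ 201). Handing in.

```bash
python3 -c "from station import arm;print(arm.job_done())"
```

```text
the job is handed in; nothing more can be done
None
```

I handed the job in with the plate seated and let go in the rack's middle slot, and the nut run to its stop, backed off about 1.57 rad and still gripped at 30 N; no verdict came back.

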